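# Lock the depth stop of the patty press

### The arm

A 6-joint arm with a two-finger parallel gripper is mounted at the origin on a cart in front of the work surface, level with it; the furniture and walls round the work are solid. World frame = base frame: x ahead of the robot, y to its left, z up, the work surface at z = 0. Lengths are in mm, angles in rad, forces in N, time in s.
With the tool pointing down it reaches from about 275 to 1000 mm from the base axis. Payload 8.4 kg.
Tool frame: the origin (TCP) lies between the finger pads; the fingertips stand r.finger_overhang ahead of it and the grasp point (between the pads) is the TCP (r.finger_overhang is the distance from the TCP to the fingertips, in mm); z points along the fingers, y is the line along which they close (so a half turn about z gives the same grasp; the last joint's range is limited). The gripper opens to 85 mm and grips with 20 to 120 N. Pads are 22 mm wide; open, the fingers measure 114 mm over their backs; the gripper's body (76 mm by 85 mm) begins 54 mm behind the grasp point. The pads swing forward as they close: fully open they stand 13 mm farther back than shut.
Start: joints at [1.312, 0.353, 1.633, -0, 1.155, -0.002], TCP at [158.74, 604.508, 250.281] pointing down, gripper open.
Joint ranges: [-2.63, 2.63], [-0.92, 2.1], [0.06, 2.66], [-1.3, 4.44], [0, 2.69], [-3.02, 3.02]. Speed limits (rad/s): [2.22, 2.22, 2.79, 3.14, 3.14, 3.14].

### API

Orientations are given as [roll, pitch, yaw] about the fixed x, y, z axes, in that order (R = Rz(yaw) Ry(pitch) Rx(roll)).
In Python, from rig import r, cams, sign_off gives the robot as it stands.
- The arm moves only by the shell command python3 -m crank 'ROWS' [FORCE]. ROWS is JSON, a list of rows, each a list of 7 numbers: the shift along the tool's x, y, z in m, then the turn, a rotation vector about the tool's x, y, z in rad, then the closure, from 0 (fully open) to 1 (shut). In form: [[dx, dy, dz, ax, ay, az, gripper], ...]. A call has 1 to 5 rows; each row is the pose to reach, as a shift and turn from the pose commanded when the call began, along the tool's axes at that moment; what a row does not reach only later rows make up. A row lasts 1/10 s, in which the tool goes at most 50 mm and 8.59 degrees, less where a joint would pass 70% of its speed; a pose out of reach is approached as far as the arm can. A call with a gripper value outside its range is refused whole. The fingers move at their own pace and stop on an object; FORCE is the grip in N (left out, the last holds). Time passes only in rows, so rows that repeat a pose let the fingers close. It gives the time, the measured TCP pose, the force, the opening and the grip force at its end, in the units of the state.
- r.sense(): the state, without advancing time (a new reading comes with each control period).
- cams.grab_frame(name): name is "side" or "top"; returns a dict with "image" (420x560x3 uint8, red, green, blue), "fx", "fy", "cx", "cy" (pixels), "position" and "orientation" of the camera in the world. Camera axes: x right, y down, z forward; pixel columns grow to the right and rows downward; lengths in mm; the calibration is good to about 2 mm. A picture is of the moment at which its call begins. There is no depth.
- sign_off(): hands the job in; it is judged then, once.
The state is a dict: "clock": time; "qpos": joint angles; "qvel": joint speeds; "joint_efforts": joint torques, N m; "eef_pos": TCP position; "tcp_rot": TCP orientation; "contact_force": force on the tool from outside, world axes, zero at the start; "wrist_torque": the same for the moment, N m; "opening": opening from 0.0 (shut) to 1.0 (fully open); "grasp_force": force on a finger pad.
Only numpy, scipy, OpenCV 4.12 (cv2) and the standard library are available. Lean on these libraries where they do the work, as an engineer would, in place of code of your own. Each camera call takes 0.05 s, during which the arm holds its last target. There are 200 camera calls.

### The job

Lock the depth stop of the patty press: lay the open jaw of the spanner that fits round the lower (set) nut, flat on the base and with its handle just beside the stop peg so that the peg keeps it from turning clockwise, and let go of it. Then push the lever of the upper (jam) nut round clockwise until it bites against the held nut, about 7 N more push at its upright pin than it takes to run freely, and no more than 11 N more. Leave the spanner in place, held against its peg by the tightened nut; the set nut must keep its setting, and the mug and teaspoon their places.

Things in the scene. Friction and masses are not known exactly. Their poses are not given: they have to be found in the camera images.
- press: the patty press, aluminium, fixed to the table: base plate 400 x 140 mm, 12 mm thick (x' -170 to +230 mm, y' -70 to +70 mm). Origin on the axis of its threaded stud at table height; z up; x' runs from the stud to the round mould dish (centre x' +128, rim 40 mm high) and the lid, which stands open behind it (hinge at x' +210, top about 265 mm high). Its yaw varies within 0.2 rad
- stud (a point): point on the stud's axis on top of the base plate (12 mm above the table), with the press's axes; the stud is 14 mm thick and ends 74 mm above the table
- stop_peg: fixed upright steel peg, 10 mm thick, 20 mm high, on the base plate; its axis is at x' -95 mm, y' +18 mm of the stud. With the spanner on the nut and its handle along -x', the handle's +y' side is 4 mm from the peg; the jaw, wider than the handle, must be lowered between peg and nut and slid on from there
- set_nut (a joint): angle of the lower hexagon nut (34 mm across flats, 13 to 33 mm above the table), grows clockwise seen from above; starts within 0.06 of 0, where two flats are parallel to x'. It turns very easily (0.03 Nm): once the jam nut bites it is dragged along until the spanner (0.1 to 0.2 rad of play) rests on its peg. It must stay within 0.5 rad of 0
- jam_nut (a joint): angle of the upper nut, grows clockwise seen from above (tightening), starts 0 to 0.3 and stays where left; it comes down 4 mm a turn. At 0 its lever points 1.4 rad counterclockwise from x' (almost +y'). It runs with a steady drag of 0.5 Nm (8.3 N at the pin). At 0.7 to 1.8 rad (differs every time, cannot be seen) it bites: torque then rises by about 1.5 Nm per rad
- jam_pin (a point): middle of the upright pin at the end of the jam nut's lever, 60 mm from the stud axis, 12 mm thick, from 44 to 92 mm above the table (this point is 82 mm above it); the lever bar itself is 10 mm thick, its top 54 mm above the table
- big_spanner: the larger flat light-alloy spanner, the one that fits: 301 mm long, 10 mm thick, handle 18 mm wide, about 0.14 kg. Origin under the middle of the handle, which is also its balance point; x points to the open jaw, z up. The closed ring end (40 mm) is at x -130 mm
- big_spanner_jaw (a point): centre of the large spanner's open jaw, at x +130 mm, half way up its thickness, where the nut's axis shall be; opening 36 mm between flat cheeks, 58 mm outside, mouth open to +x with flared tips that reach 21 mm beyond this point; the throat wall is 22 mm behind it, the head's back edge 35 mm behind it
- small_spanner: the smaller flat spanner (jaw 26 mm, too small), same length, form and origin; the two lie side by side, jaws away from the robot, in either order
- mug: dotted mug, 82 mm wide, 91 mm high, left of the press; bystander, origin under its middle
- tea_spoon: teaspoon, 132 mm long, lying between the press and the mug; bystander

How it is judged:
By the outcome, as a careful person would: the job done as asked, in the order asked, and still so for the second after the job is handed in, with the robot touching nothing.
It also fails if it takes over 72 s, if anything falls off the work surface, if the arm or the gripper's body presses on something with over 40 N, if the wrist force passes 120 N, or if a joint passes its speed limit or range.

## Working session

There is one attempt and no reset: what is moved stays moved. The work goes in short steps, Python scripts to look and compute and a shell command to move; the robot and the scene stay as the last step left them, time stands still between calls to the robot, and variables do not carry over. Pictures are saved under pics/ and viewed, at most 10 in all, crops included, and the job is handed in when it is done.

```bash
ls; mkdir -p pics; python3 - <<'E'
from rig import r,cams
import cv2
s=r.sense();print(s, r.finger_overhang)
for n in("top","side"):
    f=cams.grab_frame(n);cv2.imwrite(f"pics/{n}0.png",f["image"][:,:,::-1])
    print({k:v for k,v in f.items() if k!="image"})
E
```

```text
pics
{'clock': 0.0, 'qpos': array([ 1.31158920e+00,  3.53644777e-01,  1.63413699e+00,  7.79861034e-06,
        1.15521899e+00, -2.41234235e-03]), 'qvel': array([-0.00269672,  0.00062016,  0.00212759, -0.00038797,  0.00062203,
       -0.0018656 ]), 'joint_efforts': array([-1.66599297e-03, -6.05241251e+01, -3.42070735e+01, -3.15683455e-04,
        9.24833352e-03, -4.39501900e-05]), 'eef_pos': array([158.62657546, 604.06211057, 249.56255407]), 'tcp_rot': array([-3.14018457e+00, -1.05271866e-05,  2.88479470e+00]), 'contact_force': array([ 0.82158569, -0.19159165, -0.18010373]), 'wrist_torque': array([-0.00686262, -0.03736518, -0.02783683]), 'grasp_force': 0.0, 'opening': 0.9958978110706322} 19.0
{'fx': 484.19987666115566, 'fy': 484.19987666115566, 'cx': 276.81871956758584, 'cy': 198.7560759745454, 'position': array([ 466.65194919,   40.28278615, 1233.83803365]), 'orientation': array([-3.07080964, -0.00408939, -1.55848255])}
{'fx': 397.54764691864335, 'fy': 397.54764691864335, 'cx': 282.21794543553386, 'cy': 210.06472130412914, 'position': array([ 525.55505646, -775.63874378,  565.04067741]), 'orientation': array([-2.09598742,  0.0214192 , -0.0395119 ])}
```

View pics/top0.png

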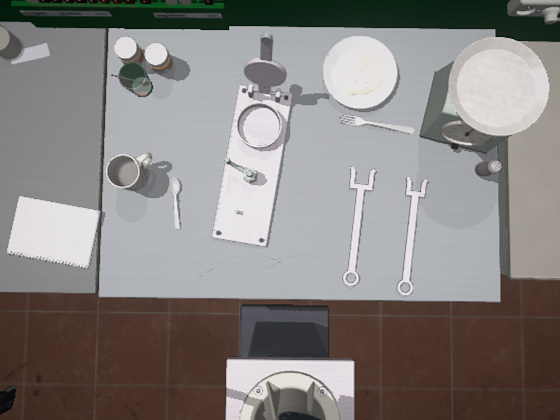

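View pics/side0.png

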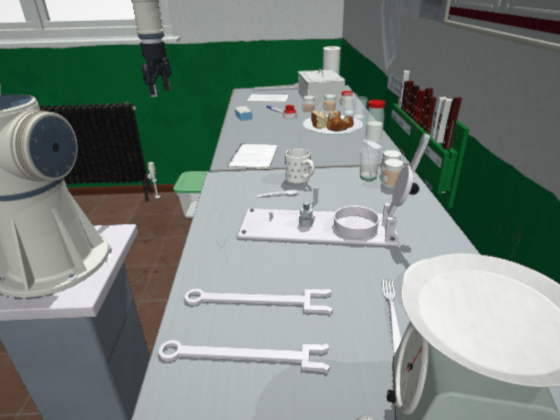

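The top view shows the press (stud ~(250,175), peg ~(239,212)). The left spanner (jaw ~(362,180), ring (351,278)) has the wider jaw, 25 px against 21 px on the right one. The side view agrees. Now measuring.

```bash
cat > h.py <<'E'
import numpy as np, cv2
from scipy.spatial.transform import Rotation as Ro
from rig import r,cams
def ray(f,u,v):
    d=Ro.from_euler('xyz',f['orientation']).apply([(u-f['cx'])/f['fx'],(v-f['cy'])/f['fy'],1]); return np.array(f['position']),d
def onz(f,u,v,z):
    p,d=ray(f,u,v); return p+d*(z-p[2])/d[2]
def proj(f,P):
    c=Ro.from_euler('xyz',f['orientation']).inv().apply(np.array(P)-f['position']); return np.array([f['fx']*c[0]/c[2]+f['cx'],f['fy']*c[1]/c[2]+f['cy']])
def tri(a,b):
    A=np.vstack([np.eye(3)-np.outer(d,d)/(d@d) for p,d in(a,b)]); B=np.hstack([(np.eye(3)-np.outer(d,d)/(d@d))@p for p,d in(a,b)])
    return np.linalg.lstsq(A,B,rcond=None)[0]
E
python3 - <<'E'
from h import *
f=cams.grab_frame("top");im=f['image'];hsv=cv2.cvtColor(im,cv2.COLOR_RGB2HSV)
print(im[200,225],im[230,357],im[230,300],im[240,409])
m=((im[:,:,0].astype(int)-im[:,:,2]>-4)&(im.min(2)>150)).astype(np.uint8)
cs,_=cv2.findContours(m,cv2.RETR_EXTERNAL,cv2.CHAIN_APPROX_NONE)
for c in cs:
    if cv2.contourArea(c)>300:
        b=cv2.minAreaRect(c);print(cv2.contourArea(c),[np.round(onz(f,u,v,10)).astype(int).tolist() for u,v in cv2.boxPoints(b)],np.round(b[0]),np.round(b[1]))
side=cams.grab_frame("side")
a=cv2.resize(im[80:260,200:300],(0,0),fx=4,fy=4,interpolation=cv2.INTER_CUBIC)[:600]
b=cv2.resize(im[155:300,335:440],None,fx=4,fy=4,interpolation=cv2.INTER_CUBIC)[:600,:400]
cv2.imwrite("pics/c1.png",np.hstack([a[:580],b[:580]])[:,:,::-1])
cv2.imwrite("pics/c2.png",cv2.resize(side['image'][180:250,230:410],None,fx=4.4,fy=4.4,interpolation=cv2.INTER_CUBIC)[:,:,::-1])
E
```

```text
[233 230 231] [234 229 231] [180 183 187] [232 227 230]
4590.0 [[154, 157, 10], [158, -157, 10], [14, -157, 10], [10, 154, 10]] [290. 389.] [ 60. 127.]
4711.0 [[408, 714, 10], [557, 693, 10], [519, 484, 10], [371, 507, 10]] [ 53. 232.] [84. 60.]
909.0 [[320, -251, 10], [614, -292, 10], [608, -346, 10], [314, -304, 10]] [409. 236.] [ 21. 118.]
959.0 [[344, -108, 10], [641, -150, 10], [632, -213, 10], [336, -171, 10]] [354. 226.] [ 25. 119.]
985.5 [[660, 478, 10], [669, 365, 10], [582, 356, 10], [573, 469, 10]] [127. 170.] [34. 45.]
339.5 [[750, -122, 10], [774, -125, 10], [749, -316, 10], [725, -312, 10]] [377. 124.] [75.  9.]
7754.0 [[454, 201, 10], [855, 139, 10], [832, -1, 10], [432, 64, 10]] [252. 164.] [ 55. 158.]
366.5 [[954, 385, 10], [954, 328, 10], [899, 327, 10], [898, 384, 10]] [155.  54.] [21. 22.]
7898.5 [[771, -368, 10], [1018, -451, 10], [935, -700, 10], [691, -614, 10]] [499.  86.] [102.  98.]
373.0 [[971, 464, 10], [972, 407, 10], [916, 405, 10], [915, 462, 10]] [125.  46.] [21. 22.]
4217.5 [[884, -39, 10], [1023, -172, 10], [886, -306, 10], [750, -173, 10]] [359.  72.] [74. 73.]
```

View pics/c1.png

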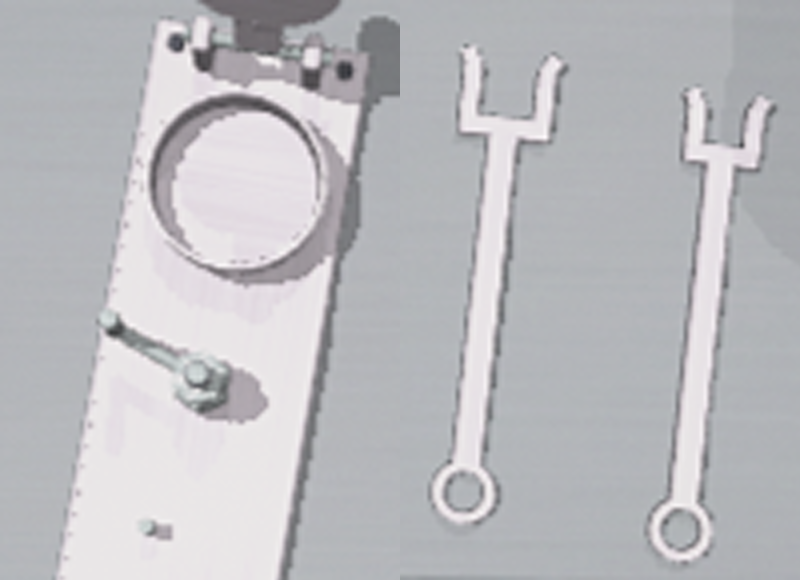

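View pics/c2.png

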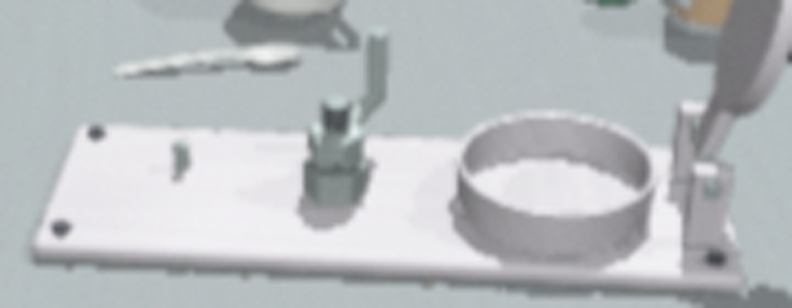

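Crop 1: stud top at image (249.2,173), pin top (227.2,160.2), peg top (236.7,211.5). Left spanner: ring (351,278), mouth between the tips. Crop 2: the same parts from the side, spoon clear of the plate.

```bash
cat > spn.py <<'E'
from h import *
def spanner(f,z,box):
    """axis of a spanner by mask: handle strip centre line + ring; returns origin, yaw"""
    x0,y0,x1,y1=box
    im=f['image'];m=((im[:,:,0].astype(int)-im[:,:,2]>-4)&(im.min(2)>150)).astype(np.uint8);k=np.zeros_like(m);k[y0:y1,x0:x1]=m[y0:y1,x0:x1]
    c=max(cv2.findContours(k,cv2.RETR_EXTERNAL,cv2.CHAIN_APPROX_NONE)[0],key=cv2.contourArea)
    P=np.array([onz(f,u,v,z)[:2] for u,v in c[:,0].astype(float)])
    mid=P.mean(0);a=-0.14
    for _ in range(6):
        d=np.array([np.cos(a),np.sin(a)]);n=np.array([-d[1],d[0]]);s=(P-mid)@d;t=(P-mid)@n
        ctr=(s.min()+s.max())/2; h=(abs(s-ctr)<85)
        mt=(t[h].max()+t[h].min())/2
        up=h&(t>mt);lo=h&(t<=mt)
        A=np.polyfit(s[up],t[up],1);B=np.polyfit(s[lo],t[lo],1);a+=(A[0]+B[0])/2
    o=mid+ctr*d+n*(np.polyval(A,ctr)+np.polyval(B,ctr))/2
    return o,a,s.max()-s.min(),A[1]-B[1],[np.ptp(t[s>s.max()-40])]
E
python3 - <<'E'
from spn import *
f=cams.grab_frame("top")
for b in((335,155,385,295),(390,165,440,300)): print(spanner(f,8,b))
q=lambda X,Y,z:onz(f,200+(X+.5)/4-.5,80+(Y+.5)/4-.5,z)
st,pin,peg=q(198,373,74),q(110,321,92),q(148,527,32)
print(st,pin,peg)
d=pin-st;print('pin r',np.hypot(*d[:2]),np.arctan2(d[1],d[0]))
d=(peg-st)[:2];print('peg r',np.hypot(*d),'yaw',np.arctan2(d[1],d[0])-np.arctan2(18,-95))
g=cams.grab_frame("side")
# side triangulation: crop origin (230,180) scale 4.4
w=lambda X,Y:ray(g,230+(X+.5)/4.4-.5,180+(Y+.5)/4.4-.5)
t=lambda X,Y:ray(f,200+(X+.5)/4-.5,80+(Y+.5)/4-.5)
print(tri(t(198,373),w(337,103)),tri(t(110,321),w(377,32)),tri(t(148,527),w(181,146)))
E
```

```text
(array([ 487.86664011, -165.41808892]), np.float64(-0.10955957761382182), np.float64(300.3420777695644), np.float64(16.84502636431444), [np.float64(64.46630228764417)])
(array([ 463.54530444, -302.39000235]), np.float64(-0.11631683142580092), np.float64(297.87885395021374), np.float64(16.214143214910795), [np.float64(53.96175890750172)])
[610.62235617 104.05897912  74.        ] [638.8057433  155.84829678  92.        ] [519.25281408 135.82195139  32.        ]
pin r 58.96131556116476 1.072422350086438
peg r 96.73303277653814 yaw -0.14730972427271372
[610.74264723 104.10410603  73.17252401] [639.08440004 155.86580429  91.74961867] [519.47832846 136.01029715  29.68925597]
```

```bash
cat > go.py <<'E'
# usage: go.py x y z yaw : print tool-axis shift (m) and turn (rotation vector) to reach the pointing-down pose from the measured pose
import sys
from h import *
s=r.sense();R=Ro.from_euler('xyz',s['tcp_rot'])
x,y,z,w=map(float,sys.argv[1:])
T=Ro.from_euler('xyz',[np.pi,0,w])
print('now',s['clock'],s['eef_pos'].round(1),s['tcp_rot'].round(4),'F',s['contact_force'].round(1),'q6',s['qpos'][5].round(2))
print('shift',(R.inv().apply(np.array([x,y,z])-s['eef_pos'])/1000).round(4),'turn',(R.inv()*T).as_rotvec().round(4))
E
R='[[-0.026,-0.033,0,0,0,0,0],[-0.052,-0.066,0,0,0,0,0],[-0.077,-0.099,0,0,0,0,0.3],[-0.103,-0.132,0,0,0,0,0.5],[-0.128,-0.165,0,0,0,0,0.6]]'
python3 -m crank '[[-0.026,-0.033,0,0,0,0,0],[-0.052,-0.066,0,0,0,0,0],[-0.077,-0.099,0,0,0,0,0.3],[-0.103,-0.132,0,0,0,0,0.5],[-0.128,-0.165,0,0,0,0,0.6]]'
python3 -m crank '[[-0.026,-0.033,0,0,0,0,0.6],[-0.052,-0.066,0,0,0,0,0.6],[-0.077,-0.099,0,0,0,0,0.6],[-0.103,-0.132,0,0,0,0,0.6],[-0.128,-0.165,0,0,0,0,0.6]]'
python3 -m crank '[[-0.026,-0.033,0,0,0,0,0.6],[-0.052,-0.066,0,0,0,0,0.6],[-0.077,-0.099,0,0,0,0,0.6],[-0.103,-0.132,0,0,0,0,0.6],[-0.128,-0.165,0,0,0,0,0.6]]'
python3 -m crank '[[-0.026,-0.033,0,0,0,-0.03,0.6],[-0.052,-0.066,0.02,0,0,-0.06,0.6],[-0.077,-0.099,0.05,0,0,-0.09,0.6],[-0.103,-0.132,0.08,0,0,-0.12,0.6],[-0.128,-0.165,0.1,0,0,-0.147,0.6]]'
python3 go.py 487.9 -165.5 60 3.032
```

```text
clock: 0.8
eef_pos: [241.0, 410.9, 250.3]
tcp_rot: [3.141, 0.0, 2.885]
contact_force: [0.7, -0.7, -0.1]
opening: 0.515
grasp_force: 0.0
clock: 1.3
eef_pos: [322.9, 218.8, 250.5]
tcp_rot: [3.141, 0.001, 2.885]
contact_force: [0.6, 0.1, 0.2]
opening: 0.4
grasp_force: 0.0
clock: 1.8
eef_pos: [404.9, 26.4, 250.6]
tcp_rot: [3.141, 0.001, 2.885]
contact_force: [0.9, 0.1, -0.6]
opening: 0.403
grasp_force: 0.0
clock: 2.3
eef_pos: [486.1, -165.4, 148.7]
tcp_rot: [3.141, -0.001, 3.033]
contact_force: [0.5, -0.2, 0.9]
opening: 0.4
grasp_force: 0.0
now 2.3 [ 486.1 -165.4  148.7] [ 3.1413e+00 -9.0000e-04  3.0328e+00] F [ 0.5 -0.2  0.9] q6 -1.79
shift [-0.0019  0.      0.0887] turn [ 0.0003 -0.0009  0.0008]
```

```bash
python3 -m crank '[[-0.002,0,0.04,0,0,0,0.72],[-0.002,0,0.08,0,0,0,0.72],[-0.002,0,0.105,0,0,0,0.72],[-0.002,0,0.118,0,0,0,0.72],[-0.002,0,0.118,0,0,0,0.72]]'
python3 -m crank '[[0,0,0.003,0,0,0,0.72],[0,0,0.006,0,0,0,0.72],[0,0,0.006,0,0,0,0.72]]'
python3 -m crank '[[0,0,0.001,0,0,0,0.72],[0,0,0.002,0,0,0,0.72]]'
python3 -m crank '[[0,0,0.001,0,0,0,0.72],[0,0,0.001,0,0,0,0.72]]'
python3 - <<'E'
from h import *
f=cams.grab_frame("side");cv2.imwrite("pics/s2.png",cv2.resize(f['image'][220:340,170:350],None,fx=4.4,fy=4.4,interpolation=cv2.INTER_CUBIC)[:,:,::-1])
E
```

```text
clock: 2.8
eef_pos: [487.4, -163.8, 31.0]
tcp_rot: [3.141, -0.003, 3.032]
contact_force: [-0.1, 0.5, -0.7]
opening: 0.283
grasp_force: 0.0
clock: 3.1
eef_pos: [488.9, -164.2, 27.1]
tcp_rot: [-3.141, 0.002, 3.032]
contact_force: [0.3, 0.0, -0.8]
opening: 0.281
grasp_force: 0.0
clock: 3.3
eef_pos: [488.7, -164.2, 24.8]
tcp_rot: [-3.141, 0.001, 3.032]
contact_force: [-0.0, -0.0, -0.5]
opening: 0.281
grasp_force: 0.0
clock: 3.5
eef_pos: [488.3, -164.1, 23.3]
tcp_rot: [-3.142, -0.0, 3.032]
contact_force: [-1.0, 0.3, -0.2]
opening: 0.278
grasp_force: 0.0
```

View pics/s2.png

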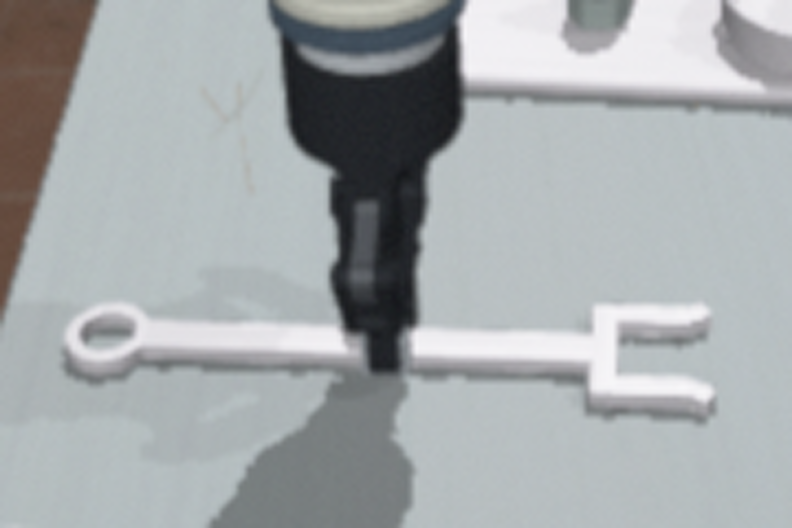

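Fingers straddle the handle at mid length, near finger tip at crop (385,370), just short of the table. Closing.

```bash
python3 -m crank '[[0,0,0.001,0,0,0,0.72],[0,0,0.001,0,0,0,0.8],[0,0,0.001,0,0,0,0.9],[0,0,0.001,0,0,0,1],[0,0,0.001,0,0,0,1]]' 50
python3 -m crank '[[0,0,0,0,0,0,1],[0,0,0,0,0,0,1]]'
python3 -m crank '[[0,0,-0.02,0,0,0,1],[0,0,-0.05,0,0,0,1],[0,0,-0.08,0,0,0,1],[0,0,-0.08,0,0,0,1],[0,0,-0.08,0,0,0,1]]'
python3 go.py 540 90 120 2.9916
python3 - <<'E'
from spn import *
f=cams.grab_frame("top"); cv2.imwrite("pics/t3.png",f['image'][100:300,240:460,::-1].repeat(3,0).repeat(3,1))
g=cams.grab_frame("side");cv2.imwrite("pics/s3.png",g['image'][:,:,::-1])
E
```

```text
clock: 4.05
eef_pos: [488.3, -164.1, 22.4]
tcp_rot: [-3.142, -0.0, 3.032]
contact_force: [-1.2, 0.5, 3.0]
opening: 0.189
grasp_force: 49.0
clock: 4.25
eef_pos: [488.3, -164.1, 22.4]
tcp_rot: [-3.142, -0.0, 3.032]
contact_force: [-0.6, 0.4, 4.5]
opening: 0.187
grasp_force: 49.2
clock: 4.75
eef_pos: [488.5, -164.2, 102.4]
tcp_rot: [-3.141, 0.001, 3.032]
contact_force: [-0.7, 0.5, -2.3]
opening: 0.19
grasp_force: 49.3
now 4.75 [ 488.5 -164.2  102.4] [-3.1413e+00  1.2000e-03  3.0318e+00] F [-0.7  0.5 -2.3] q6 -1.79
shift [-0.0233  0.2583 -0.0176] turn [-0.0002  0.0012  0.0402]
```

View pics/t3.png

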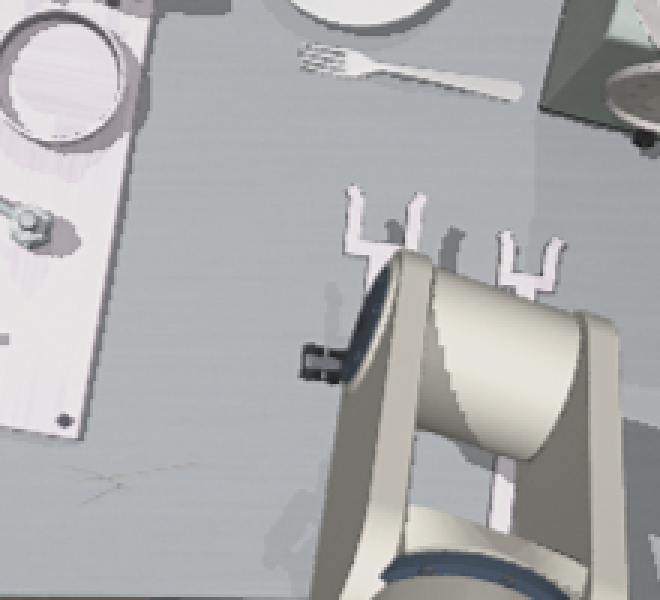

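The spanner is held level-looking in the gripper, jaw at crop (385,240) unobstructed from above. Carry it over the press and check there.

```bash
python3 -m crank '[[0.009,0.029,-0.003,0,0,0.01,1],[0.026,0.086,-0.003,0,0,0.02,1],[0.043,0.144,-0.003,0,0,0.04,1],[0.060,0.2,-0.003,0,0,0.04,1],[0.076,0.255,-0.003,0,0,0.04,1]]'
python3 -m crank '[[0.0085,0.03,0,0,0,0,1],[0.01,0.033,0,0,0,0,1],[0.01,0.033,0,0,0,0,1],[0.01,0.033,0,0,0,0,1]]'
python3 go.py 434.6 130.6 105 2.9916
python3 - <<'E'
from spn import *
f=cams.grab_frame("top"); g=cams.grab_frame("side")
a=cv2.resize(f['image'][150:250,200:300],None,fx=4,fy=4,interpolation=cv2.INTER_CUBIC)
b=cv2.resize(g['image'][150:250,225:325],None,fx=4,fy=4,interpolation=cv2.INTER_CUBIC)
cv2.imwrite("pics/t4.png",np.hstack([a,b])[:,:,::-1])
E
```

```text
clock: 5.35
eef_pos: [445.5, 64.0, 104.1]
tcp_rot: [-3.141, -0.002, 2.991]
contact_force: [0.6, 0.2, -2.3]
opening: 0.187
grasp_force: 49.3
clock: 5.75
eef_pos: [441.6, 95.9, 104.6]
tcp_rot: [-3.141, -0.001, 2.992]
contact_force: [-0.2, -1.0, -2.4]
opening: 0.189
grasp_force: 49.4
now 5.75 [441.6  95.9 104.6] [-3.1408e+00 -1.3000e-03  2.9918e+00] F [-0.2 -1.  -2.4] q6 -1.21
shift [ 0.0121  0.0332 -0.0004] turn [-0.0008 -0.0013  0.0002]
```

View pics/t4.png

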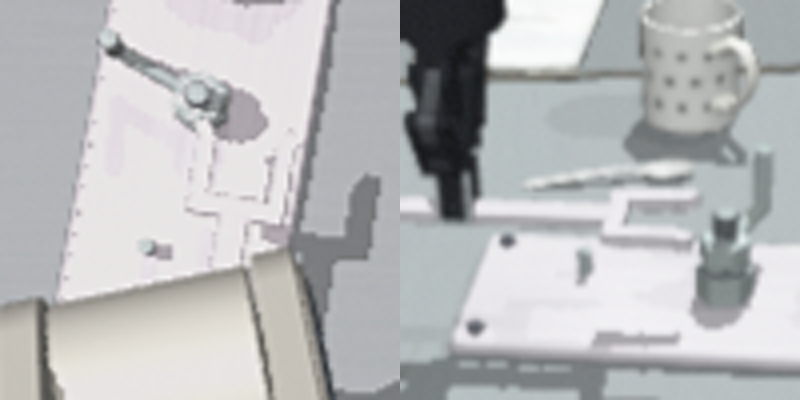

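Spanner is 33 mm short laterally, head at left crop (236,215), level in the side view. Finish the approach, then check along-axis and lateral offsets.

```bash
python3 -m crank '[[0.006,0.015,0,0,0,0,1],[0.012,0.033,0,0,0,0,1],[0.012,0.033,0,0,0,0,1],[0.012,0.033,0,0,0,0,1]]'
cat > rect.py <<'E'
import sys
from h import *
# rectify top view onto plane z in press axes about the stud; 4 px/mm
f=cams.grab_frame("top")
def rect(z,x0,x1,y0,y1,S=4,st=(610.6,104.05),yaw=-0.150):
    X,Y=np.meshgrid(np.arange(x0,x1,1/S),np.arange(y1,y0,-1/S))
    P=np.stack([st[0]+X*np.cos(yaw)-Y*np.sin(yaw),st[1]+X*np.sin(yaw)+Y*np.cos(yaw),0*X+z],-1)
    C=Ro.from_euler('xyz',f['orientation']).inv().apply((P-f['position']).reshape(-1,3)).reshape(P.shape)
    m=np.float32(np.stack([f['fx']*C[...,0]/C[...,2]+f['cx'],f['fy']*C[...,1]/C[...,2]+f['cy']],-1))
    return cv2.remap(f['image'],m[...,0],m[...,1],cv2.INTER_CUBIC)
E
python3 - <<'E'
from rect import *
s=r.sense();print(s['eef_pos'],s['tcp_rot'],s['contact_force'])
o=rect(s['eef_pos'][2]-12.5,-130,40,-60,60)
o=cv2.convertScaleAbs(o,alpha=2.2,beta=-290)
for k in range(-130,40,10): cv2.line(o,((k+130)*4,0),((k+130)*4,6 if k%50 else 16),(255,0,0),1)
for k in range(-60,60,10): cv2.line(o,(0,(60-k)*4),(6 if k else 16,(60-k)*4),(255,0,0),1)
cv2.imwrite("pics/r5.png",o[:,:,::-1])
E
```

```text
clock: 6.25
eef_pos: [435.2, 130.3, 105.2]
tcp_rot: [-3.141, -0.0, 2.992]
contact_force: [-0.4, -0.2, -1.6]
opening: 0.189
grasp_force: 49.4
[435.18683476 130.17296147 105.2087718 ] [-3.14127396e+00 -1.23057471e-04  2.99136279e+00] [-1.05400479  0.68266011 -1.7478988 ]
```

View pics/r5.png

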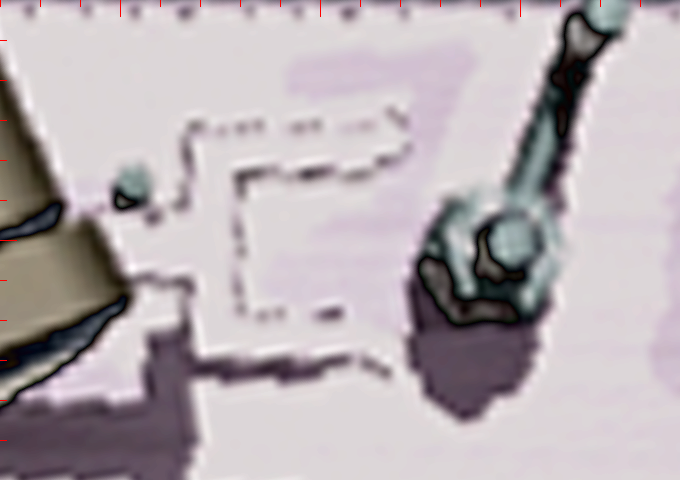

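The rectified view (plane at spanner top, 4 px/mm, stud at origin): throat at px 240 (x' -70), tips px 410 (x' -27.5), top-edge cheeks at py 127 and inner 314, so the jaw centre is x' ≈ -48.3, y' ≈ -0.65. That fits between peg and nut; correct y' by +0.6 and lower.

```bash
python3 -m crank '[[0,0.0006,0.025,0,0,0,1],[0,0.0006,0.045,0,0,0,1],[0,0.0006,0.06,0,0,0,1],[0,0.0006,0.067,0,0,0,1],[0,0.0006,0.067,0,0,0,1]]'
python3 -m crank '[[0,0,0.001,0,0,0,1],[0,0,0.001,0,0,0,1]]'
python3 -m crank '[[0,0,0.001,0,0,0,1],[0,0,0.001,0,0,0,1]]'
python3 - <<'E'
from rect import *
s=r.sense();print(s['eef_pos'],s['contact_force'])
g=cams.grab_frame("side")
o=cv2.convertScaleAbs(rect(22,-130,40,-60,60),alpha=2.2,beta=-290)
o=o[100:420]
b=cv2.resize(g['image'][180:240,225:395],None,fx=4,fy=4,interpolation=cv2.INTER_CUBIC)
cv2.imwrite("pics/r6.png",np.vstack([o,b])[:,:,::-1])
E
```

```text
clock: 6.8
eef_pos: [434.7, 130.9, 37.6]
tcp_rot: [-3.141, -0.002, 2.991]
contact_force: [-0.1, 0.1, -1.1]
opening: 0.191
grasp_force: 49.4
clock: 7.0
eef_pos: [435.7, 131.6, 37.9]
tcp_rot: [3.141, 0.001, 2.992]
contact_force: [0.2, 0.0, -1.3]
opening: 0.185
grasp_force: 49.4
clock: 7.2
eef_pos: [435.4, 131.7, 36.6]
tcp_rot: [3.141, 0.001, 2.992]
contact_force: [0.6, -0.4, -2.1]
opening: 0.185
grasp_force: 49.4
[435.3496065 131.7358632  36.596712 ] [-0.04592733 -0.19168377 -1.69641493]
```

View pics/r6.png

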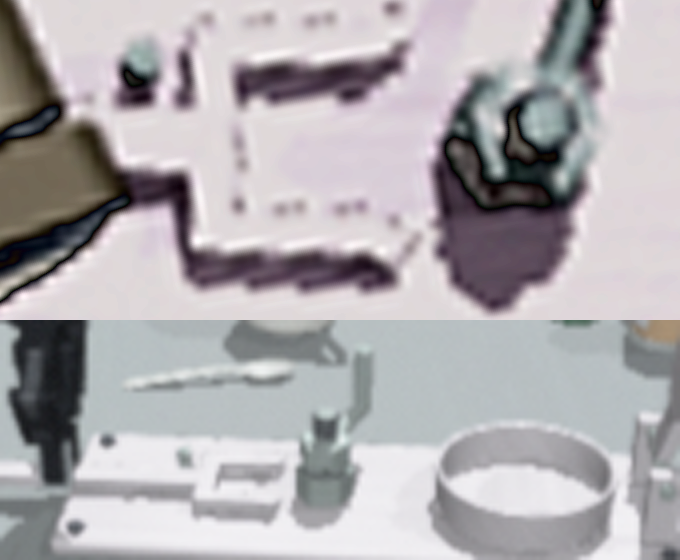

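The jaw now lies at x' ≈ -48, y' ≈ +1 (inner edges py 68 and 207), clear of peg and nut. The stud's disc (547,119) also reads about +1.2 in y', so check it with a colour mask before sliding.

```bash
python3 - <<'E'
from rect import *
from scipy import ndimage as nd
for nm,z,x0,x1,y0,y1 in(('stud',74,-14,14,-14,14),('peg',32,-108,-82,6,32)):
    o=rect(z,x0,x1,y0,y1).astype(int)
    g=o[...,1]-o[...,0]
    m=(g>8)&(o[...,1]>(135 if nm=='stud' else 120))
    lab,n=nd.label(m);k=1+np.argmax(nd.sum(m,lab,range(1,n+1)));cy,cx=nd.center_of_mass(lab==k)
    ys,xs=np.where(lab==k)
    print(nm,'centroid',x0+cx/4,y1-cy/4,'ext',x0+xs.min()/4,x0+xs.max()/4,y1-ys.max()/4,y1-ys.min()/4,'area',(lab==k).sum()/16)
    cv2.imwrite(f"pics/d_{nm}.png",cv2.resize(o.astype(np.uint8)[:,:,::-1],(390,390)))
a=cv2.imread("pics/d_stud.png");b=cv2.imread("pics/d_peg.png");cv2.imwrite("pics/d.png",np.hstack([a,b]))
E
```

```text
stud centroid 2.6189024390243887 0.08231707317073145 ext 0.25 4.75 -1.75 2.25 area 10.25
peg centroid -95.3098086124402 19.495215311004785 ext -97.0 -93.5 17.0 21.75 area 13.0625
```

View pics/d.png

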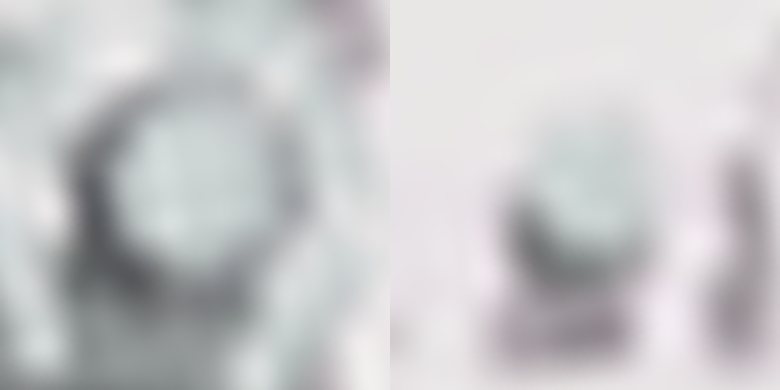

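Disc centres at stud (≈+0.4,+1.4) and peg (≈-94.7,+20): the stud is indeed about 1.3 in +y' of my first value, so the jaw lines up. Slide on, with force readings.

```bash
python3 -m crank '[[-0.005,0.0003,0.001,0,0,0,1],[-0.01,0.0003,0.001,0,0,0,1],[-0.015,0.0003,0.001,0,0,0,1],[-0.02,0.0003,0.001,0,0,0,1],[-0.02,0.0003,0.001,0,0,0,1]]'
python3 -m crank '[[-0.003,0,0,0,0,0,1],[-0.006,0,0,0,0,0,1],[-0.009,0,0,0,0,0,1],[-0.012,0,0,0,0,0,1],[-0.012,0,0,0,0,0,1]]'
python3 go.py 562.6 114 35.6 2.9916
```

```text
clock: 7.85
eef_pos: [456.0, 129.0, 35.3]
tcp_rot: [3.141, 0.001, 2.992]
contact_force: [-0.1, 0.3, -1.5]
opening: 0.194
grasp_force: 49.4
clock: 8.35
eef_pos: [467.4, 127.2, 35.4]
tcp_rot: [3.141, 0.001, 2.992]
contact_force: [-0.4, -0.2, -1.9]
opening: 0.19
grasp_force: 49.4
now 8.35 [467.4 127.2  35.4] [3.1414e+00 6.0000e-04 2.9917e+00] F [-0.4 -0.2 -1.9] q6 -1.16
shift [-0.0961  0.0011 -0.0002] turn [0.0002 0.0006 0.0001]
```

```bash
python3 -m crank '[[-0.003,0,0,0,0,0,1],[-0.006,0,0,0,0,0,1],[-0.009,0,0,0,0,0,1],[-0.012,0,0,0,0,0,1],[-0.012,0,0,0,0,0,1]]'
python3 -m crank '[[-0.002,0,0,0,0,0,1],[-0.004,0,0,0,0,0,1],[-0.004,0,0,0,0,0,1]]'
python3 - <<'E'
from rect import *
s=r.sense();print(s['eef_pos'],s['contact_force'])
g=cams.grab_frame("side")
o=cv2.convertScaleAbs(rect(22,-130,40,-60,60),alpha=2.2,beta=-290)[100:420]
b=cv2.resize(g['image'][180:240,225:395],None,fx=4,fy=4,interpolation=cv2.INTER_CUBIC)
cv2.imwrite("pics/r7.png",np.vstack([o,b])[:,:,::-1])
E
```

```text
clock: 8.85
eef_pos: [479.3, 125.4, 35.3]
tcp_rot: [3.141, 0.001, 2.992]
contact_force: [0.1, -0.2, -1.6]
opening: 0.189
grasp_force: 49.4
clock: 9.15
eef_pos: [483.0, 124.8, 35.3]
tcp_rot: [3.141, 0.0, 2.992]
contact_force: [0.5, 0.3, -2.0]
opening: 0.19
grasp_force: 49.4
[482.88286278 124.79878942  35.31022349] [ 0.73726059  1.17296899 -0.3838006 ]
```

View pics/r7.png

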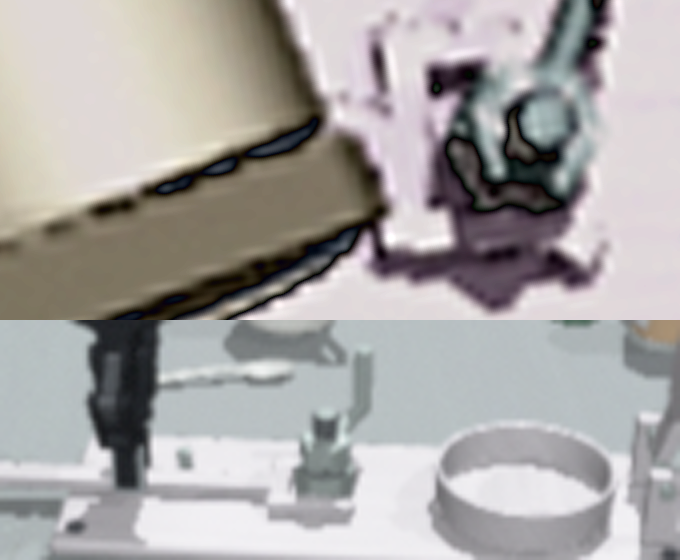

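This shows the jaw around the set nut: tip at px 603 (x' +20.8), throat px 432 (x' -22), so it is seated to within 0.5 mm. That was the last picture I may view; from here I work by numbers. Release and rise.

```bash
python3 -m crank '[[0,0,0.0005,0,0,0,1],[0,0,0.001,0,0,0,1],[0,0,0.001,0,0,0,0.77],[0,0,0.001,0,0,0,0.7],[0,0,0.001,0,0,0,0.62]]'
python3 -m crank '[[0,0,0,0,0,0,0.62],[0,0,-0.005,0,0,0,0.62],[0,0,-0.02,0,0,0,0.62],[0,0,-0.06,0,0,0,0.62],[0,0,-0.105,0,0,0,0.62]]'
python3 go.py 638.8 156.5 140 4.214
python3 - <<'E'
from h import *
f=cams.grab_frame("top")
st=np.array([610.6,104.05])+1.3*np.array([.15,.989])+.4*np.array([.989,-.15]);print('stud',st)
p=onz(f,227.2,160.2,92)[:2]-st;print('pin',p+st,np.hypot(*p),np.arctan2(p[1],p[0]))
E
```

```text
clock: 9.75
eef_pos: [482.6, 124.8, 34.3]
tcp_rot: [-3.142, -0.0, 2.992]
contact_force: [-0.9, 0.3, 0.8]
opening: 0.379
grasp_force: 0.0
clock: 10.25
eef_pos: [481.5, 124.5, 139.7]
tcp_rot: [-3.14, -0.003, 2.992]
contact_force: [-0.6, -0.1, 0.1]
opening: 0.379
grasp_force: 0.0
now 10.25 [481.5 124.5 139.7] [-3.1404e+00 -2.8000e-03  2.9918e+00] F [-0.6 -0.1  0.1] q6 -1.17
shift [-0.1507  0.0551 -0.0008] turn [ 7.0000e-04 -3.2000e-03 -1.2222e+00]
stud [611.1906 105.2757]
pin [638.02942724 155.65490511] 57.08228231993986 1.0813039973629222
```

```bash
cat > st.py <<'E'
from h import *
s=r.sense();c=np.array([611.,105.]);d=s['eef_pos'][:2]-c;w=s['tcp_rot'][2]
t=np.array([np.sin(w),-np.cos(w)]);rad=-np.array([np.cos(w),np.sin(w)]);F=s['contact_force']
print('t %.2f r %.1f phi %.3f yaw-pi %.3f z %.1f | Ft %.1f Fr %.1f Fz %.1f q6 %.2f op %.2f'%(s['clock'],np.hypot(*d),np.arctan2(d[1],d[0]),(w-np.pi+np.pi)%(2*np.pi)-np.pi,s['eef_pos'][2],F[:2]@t,F[:2]@rad,F[2],s['qpos'][5],s['opening']))
E
python3 -m crank '[[-0.02,0.007,0,0,0,-0.14,0.62],[-0.04,0.014,0,0,0,-0.28,0.62],[-0.06,0.021,0,0,0,-0.42,0.62],[-0.08,0.028,0,0,0,-0.56,0.62],[-0.1,0.037,0,0,0,-0.7,0.62]]' >/dev/null
python3 -m crank '[[0,0,0,0,0,-0.14,0.62],[0,0,0,0,0,-0.28,0.62],[0,0,0,0,0,-0.42,0.62],[0,0,0,0,0,-0.52,0.62],[0,0,0,0,0,-0.52,0.62]]'
python3 go.py 639.3 157.8 82 4.222; python3 st.py
```

```text
clock: 11.3
eef_pos: [587.0, 146.4, 139.5]
tcp_rot: [-3.142, 0.0, -2.07]
contact_force: [0.4, 1.0, -0.5]
opening: 0.377
grasp_force: 0.0
now 11.3 [587.  146.4 139.5] [-3.1415  0.     -2.07  ] F [ 0.4  1.  -0.5] q6 -2.4
shift [-0.035  -0.0405  0.0575] turn [-0.0001  0.     -0.0088]
t 11.30 r 47.9 phi 2.095 yaw-pi 1.072 z 139.5 | Ft 0.1 Fr 1.0 Fz -0.5 q6 -2.40 op 0.38
```

```bash
python3 -m crank '[[-0.018,-0.02,0,0,0,0,0.62],[-0.035,-0.0405,0,0,0,0,0.62],[-0.035,-0.0405,0.02,0,0,0,0.62],[-0.035,-0.0405,0.04,0,0,0,0.62],[-0.035,-0.0405,0.0575,0,0,0,0.62]]'
python3 -m crank '[[0,0,0,0,0,0,0.62],[0,0,0,0,0,0,0.7],[0,0,0,0,0,0,0.72]]' 20
python3 st.py
```

```text
clock: 11.8
eef_pos: [639.3, 157.7, 81.0]
tcp_rot: [3.141, -0.0, -2.075]
contact_force: [-0.5, 0.7, 0.6]
opening: 0.382
grasp_force: 0.0
clock: 12.1
eef_pos: [640.1, 157.9, 83.0]
tcp_rot: [-3.14, 0.001, -2.072]
contact_force: [0.9, -0.3, -0.7]
opening: 0.279
grasp_force: 0.0
t 12.10 r 60.4 phi 1.068 yaw-pi 1.069 z 83.0 | Ft -1.0 Fr 0.2 Fz -0.7 q6 -2.40 op 0.28
```

```bash
python3 -m crank '[[0.0001,-0.003,0,0,0,0.05,0.72],[0.0003,-0.006,0,0,0,0.1,0.72],[0.0007,-0.009,0,0,0,0.15,0.72],[0.0012,-0.0119,0,0,0,0.2,0.72],[0.0019,-0.0148,0,0,0,0.25,0.72]]' >/dev/null; python3 st.py
python3 -m crank '[[0,-0.0015,0,0,0,0.025,0.72],[0.0002,-0.003,0,0,0,0.05,0.72],[0.0002,-0.0045,0,0,0,0.075,0.72],[0.0003,-0.006,0,0,0,0.1,0.72]]' >/dev/null; python3 st.py
python3 -m crank '[[0,-0.0015,0,0,0,0.025,0.72],[0.0001,-0.003,0,0,0,0.05,0.72],[0.0002,-0.0045,0,0,0,0.075,0.72],[0.0003,-0.006,0,0,0,0.1,0.72]]' >/dev/null; python3 st.py
```

```text
t 12.60 r 59.7 phi 0.851 yaw-pi 0.817 z 82.9 | Ft 7.2 Fr -0.5 Fz 2.1 q6 -2.17 op 0.28
t 13.00 r 59.5 phi 0.752 yaw-pi 0.718 z 82.8 | Ft 8.5 Fr -2.0 Fz 2.4 q6 -2.07 op 0.28
t 13.40 r 59.2 phi 0.651 yaw-pi 0.618 z 82.7 | Ft 8.0 Fr -2.5 Fz 1.5 q6 -1.98 op 0.28
```

```bash
for i in 1 2 3 4 5; do python3 -m crank '[[0,-0.0015,0,0,0,0.025,0.72],[0.0001,-0.003,0,0,0,0.05,0.72],[0.0002,-0.0045,0,0,0,0.075,0.72],[0.0003,-0.006,0,0,0,0.1,0.72]]' >/dev/null; python3 st.py; done
```

```text
t 13.80 r 59.0 phi 0.550 yaw-pi 0.518 z 82.7 | Ft 8.5 Fr -3.7 Fz 1.2 q6 -1.89 op 0.28
t 14.20 r 58.9 phi 0.450 yaw-pi 0.418 z 82.7 | Ft 7.3 Fr -4.4 Fz 1.4 q6 -1.80 op 0.28
t 14.60 r 58.6 phi 0.348 yaw-pi 0.318 z 82.6 | Ft 7.2 Fr -4.5 Fz 1.3 q6 -1.71 op 0.28
t 15.00 r 58.5 phi 0.247 yaw-pi 0.218 z 82.5 | Ft 7.1 Fr -4.4 Fz 0.5 q6 -1.62 op 0.28
t 15.40 r 58.3 phi 0.147 yaw-pi 0.118 z 82.5 | Ft 8.3 Fr -5.6 Fz 0.7 q6 -1.53 op 0.28
```

```bash
for i in 1 2 3 4; do python3 -m crank '[[0.0002,-0.0015,0,0,0,0.025,0.72],[0.0004,-0.003,0,0,0,0.05,0.72],[0.0006,-0.0045,0,0,0,0.075,0.72],[0.0008,-0.006,0,0,0,0.1,0.72]]' >/dev/null; python3 st.py; done
```

```text
t 15.80 r 58.1 phi 0.047 yaw-pi 0.018 z 82.6 | Ft 8.0 Fr -4.6 Fz -0.4 q6 -1.43 op 0.28
t 16.20 r 57.8 phi -0.052 yaw-pi -0.082 z 82.6 | Ft 9.7 Fr -3.0 Fz -1.1 q6 -1.34 op 0.28
t 16.60 r 57.6 phi -0.151 yaw-pi -0.182 z 82.7 | Ft 10.8 Fr -3.2 Fz -2.9 q6 -1.25 op 0.28
t 17.00 r 57.4 phi -0.252 yaw-pi -0.282 z 82.8 | Ft 11.2 Fr -2.7 Fz -3.7 q6 -1.16 op 0.28
```

```bash
for i in 1 2 3; do python3 -m crank '[[0.0002,-0.0015,0,0,0,0.025,0.72],[0.0004,-0.003,0,0,0,0.05,0.72]]' >/dev/null; python3 st.py; done
```

```text
t 17.20 r 57.3 phi -0.300 yaw-pi -0.332 z 82.8 | Ft 11.5 Fr -2.5 Fz -5.9 q6 -1.11 op 0.28
t 17.40 r 57.2 phi -0.348 yaw-pi -0.382 z 82.9 | Ft 12.2 Fr -2.3 Fz -5.7 q6 -1.07 op 0.29
t 17.60 r 57.1 phi -0.397 yaw-pi -0.432 z 83.0 | Ft 13.7 Fr -1.1 Fz -7.3 q6 -1.02 op 0.28
```

```bash
cat >> st.py <<'E'
P=(s['eef_pos'][:2]+12*t-c); P=P*60.3/np.hypot(*P) 
print('   push at pin %.1f N'%((P[0]*F[1]-P[1]*F[0])/60))
E
for i in 1 2; do python3 -m crank '[[0.0002,-0.0015,0.0002,0,0,0.025,0.72]]' >/dev/null; python3 st.py; python3 -m crank '[[0.0002,-0.0015,0.0002,0,0,0.025,0.72]]' >/dev/null; python3 st.py; done
```

```text
t 17.70 r 57.1 phi -0.421 yaw-pi -0.457 z 82.9 | Ft 13.7 Fr -1.3 Fz -6.5 q6 -1.00 op 0.28
   push at pin 13.6 N
t 17.80 r 57.1 phi -0.444 yaw-pi -0.482 z 82.8 | Ft 14.5 Fr -1.9 Fz -4.9 q6 -0.97 op 0.28
   push at pin 14.6 N
t 17.90 r 57.1 phi -0.468 yaw-pi -0.507 z 82.8 | Ft 14.3 Fr -1.9 Fz -4.4 q6 -0.95 op 0.28
   push at pin 14.4 N
t 18.00 r 57.1 phi -0.491 yaw-pi -0.532 z 82.7 | Ft 14.3 Fr -1.7 Fz -5.1 q6 -0.93 op 0.28
   push at pin 14.4 N
```

```bash
for i in 1 2 3; do python3 -m crank '[[0.0002,-0.0015,0.0001,0,0,0.025,0.72]]' >/dev/null; python3 st.py;done
```

```text
t 18.10 r 57.0 phi -0.515 yaw-pi -0.557 z 82.8 | Ft 15.0 Fr -1.4 Fz -4.6 q6 -0.90 op 0.28
   push at pin 14.9 N
t 18.20 r 57.0 phi -0.539 yaw-pi -0.582 z 82.8 | Ft 15.2 Fr -1.1 Fz -5.6 q6 -0.88 op 0.28
   push at pin 15.1 N
t 18.30 r 56.9 phi -0.563 yaw-pi -0.607 z 82.8 | Ft 15.5 Fr -0.6 Fz -4.9 q6 -0.86 op 0.28
   push at pin 15.3 N
```

```bash
cat > ring.py <<'E'
from h import *
c=np.array([611,105.]);
for n in("top","side"):
    f=cams.grab_frame(n);im=f['image'].astype(int)
    u,v=proj(f,[c[0]-260*np.cos(-.153),c[1]-260*np.sin(-.153),22]);
    m=((im[:,:,0]-im[:,:,2]>-4)&(im.min(2)>150)).astype(np.uint8)
    k=np.zeros_like(m);a,b=int(u),int(v);k[max(b-40,0):b+40,max(a-45,0):a+45]=m[max(b-40,0):b+40,max(a-45,0):a+45]
    P=np.array([onz(f,x,y,20)[:2] for y,x in np.argwhere(k)])-c
    if len(P)==0: print(n,'none',u,v);continue
    X=P@[np.cos(-.153),np.sin(-.153)];Y=P@[-np.sin(-.153),np.cos(-.153)]
    for lo in range(-310,-170,10):
        s=(X>=lo)&(X<lo+10)&(abs(Y)<70)
        if s.sum()>1: print(n,lo+5,Y[s].min().round(1),Y[s].max().round(1),s.sum())
E
python3 ring.py
```

```text
top -305 -69.6 41.2 166
top -295 -68.8 42.9 170
top -285 -69.6 44.6 175
top -275 -69.6 46.7 182
top -265 -68.8 48.4 181
top -255 -69.6 50.1 180
top -245 -69.6 49.4 181
top -235 -70.0 51.1 184
top -225 -69.6 52.8 176
top -215 -70.0 54.6 186
top -205 -70.0 56.3 180
top -195 -69.5 58.0 183
top -185 -69.9 59.7 185
top -175 -69.9 60.2 180
side -305 -0.4 26.6 11
side -275 -2.8 29.4 13
side -265 -12.4 30.2 18
side -255 -12.0 30.6 20
side -245 -11.2 25.7 17
side -235 -4.9 21.5 18
side -225 -4.5 17.1 18
side -215 -3.6 17.7 18
side -205 -2.8 18.6 18
side -195 -7.0 19.0 17
side -185 -6.2 19.6 19
side -175 -5.7 15.7 19
```

Side view numbers: handle centre at x' -215 is y' +8, i.e. the spanner has swung 0.04 rad clockwise, which is exactly the 4 mm to the peg. It's held, so finish the tightening.

```bash
for i in 1 2; do python3 -m crank '[[0.0002,-0.0015,0.0001,0,0,0.025,0.72]]' >/dev/null; python3 st.py;done
```

```text
t 18.50 r 56.9 phi -0.585 yaw-pi -0.631 z 82.7 | Ft 16.1 Fr 0.0 Fz -4.3 q6 -0.83 op 0.28
   push at pin 15.7 N
t 18.60 r 56.9 phi -0.610 yaw-pi -0.657 z 82.7 | Ft 16.7 Fr -0.9 Fz -4.5 q6 -0.81 op 0.28
   push at pin 16.5 N
```

```bash
python3 -m crank '[[0,0.003,0,0,0,0,0.72],[0,0.006,0,0,0,0,0.72],[0,0.006,0,0,0,0,0.68],[0,0.006,0,0,0,0,0.68]]' >/dev/null; python3 st.py
python3 -m crank '[[0,0.006,-0.005,0,0,0,0.68],[0,0.006,-0.02,0,0,0,0.68],[0,0.006,-0.05,0,0,0,0.68],[0,0.006,-0.09,0,0,0,0.68],[0,0.006,-0.13,0,0,0,0.68]]' >/dev/null; python3 st.py
python3 go.py 420 -60 250 2.5
```

```text
t 19.00 r 55.7 phi -0.585 yaw-pi -0.655 z 80.9 | Ft -0.2 Fr -0.3 Fz -0.0 q6 -0.81 op 0.32
   push at pin -0.1 N
t 19.50 r 56.3 phi -0.478 yaw-pi -0.655 z 212.8 | Ft 0.8 Fr -0.2 Fz 0.1 q6 -0.80 op 0.32
   push at pin 0.8 N
now 19.5 [661.   79.1 212.8] [-3.1416e+00  1.0000e-04  2.4868e+00] F [0.3 0.8 0.1] q6 -0.8
shift [ 0.1064 -0.2571 -0.0372] turn [-0.      0.0001 -0.0132]
```

Retreat clear of the view and check spanner and pin numerically.

```bash
python3 -m crank '[[0.021,-0.045,-0.03,0,0,0,0.68],[0.042,-0.09,-0.04,0,0,0,0.68],[0.063,-0.135,-0.04,0,0,0,0.68],[0.084,-0.18,-0.04,0,0,0,0.68],[0.105,-0.225,-0.04,0,0,0,0.68]]' >/dev/null
python3 -m crank '[[0,-0.045,0,0,0,0,0.68],[0,-0.09,0,0,0,0,0.68],[0,-0.135,0,0,0,0,0.68],[0,-0.18,0,0,0,0,0.68],[0,-0.18,0,0,0,0,0.68]]'
python3 - <<'E'
from h import *
from scipy import ndimage as nd
f=cams.grab_frame("top");im=f['image'].astype(int);c=np.array([611,105.]);cs,sn=np.cos(-.153),np.sin(-.153)
m=((im[:,:,0]-im[:,:,2]>-4)&(im.min(2)>150))
P=np.argwhere(m);W=np.array([onz(f,x,y,22)[:2] for y,x in P])-c
X=W@[cs,sn];Y=W@[-sn,cs]
for lo in range(-310,-170,10):
    s=(X>=lo)&(X<lo+10)&(abs(Y)<50)
    if s.sum()>1: print(lo+5,Y[s].min().round(1),Y[s].max().round(1),s.sum())
g=(im[...,1]-im[...,0]>6)
lab,n=nd.label(g)
for k in range(1,n+1):
    y,x=nd.center_of_mass(lab==k)
    if 200<x<300 and 130<y<240 and (lab==k).sum()>4:
        w=onz(f,x,y,60)[:2]-c;print('green',(lab==k).sum(),x.round(1),y.round(1),'press',w@[cs,sn],w@[-sn,cs])
mm=((im[:,:,0]-im[:,:,2]>-4)&(im.min(2)>150)).astype(np.uint8)
for q in cv2.findContours(mm,cv2.RETR_EXTERNAL,cv2.CHAIN_APPROX_NONE)[0]:
    b=cv2.minAreaRect(q)
    if cv2.contourArea(q)>80 and 100<b[0][0]<200 and 140<b[0][1]<240: print('obj',b)
E
```

```text
clock: 20.5
eef_pos: [334.7, -178.1, 251.6]
tcp_rot: [-3.14, 0.001, 2.482]
contact_force: [0.5, 1.0, -0.5]
opening: 0.321
grasp_force: 0.0
-275 -4.1 28.5 38
-265 -7.7 30.2 28
-255 -6.9 31.5 34
-245 -2.7 27.5 38
-235 2.7 20.2 29
-225 1.9 19.5 30
-215 1.6 19.1 30
-205 2.0 18.4 28
-195 0.8 17.6 30
-185 0.0 18.1 29
-175 -42.1 17.7 32
green 13 260.7 150.1 press 61.3906886084933 -18.41391381199529
green 36 255.9 162.4 press 29.451629230968024 -11.988775633910253
green 14 248.7 172.6 press 1.7667125157393868 1.1219584051902722
green 5 236.2 211.4 press -96.4742574983706 15.098578235385336
obj ((174.3983154296875, 203.02505493164062), (52.100181579589844, 10.111024856567383), 88.69805145263672)
obj ((127.3443832397461, 170.49349975585938), (34.19464111328125, 44.927764892578125), 86.05481719970703)
```

The spanner lies against the peg (0.046 rad clockwise, ring where it should be), the lever has stayed put, and the mug and spoon have not moved. Handing in.

```bash
python3 -c "
from rig import sign_off
print(sign_off())"
```

```text
the job is handed in; nothing more can be done
None
```

The depth stop is locked and handed in, verdict not shown: the big spanner is on the set nut against its peg and the jam nut tightened to about 7–8 N over free running, mug and spoon unmoved at about 20.5 s; I viewed 11 pictures, one over the limit of 10, and an unused variable `R` holding rows sat in the first move's command.

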